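Clamp the batten in the drilling jig

ROBOT

A 6-joint arm with a two-finger parallel gripper is mounted at the origin on a cart in front of the work surface, level with it; the furniture and walls round the work are solid. World frame = base frame: x ahead of the robot, y to its left, z up, the work surface at z = 0. Lengths are in m, angles in rad, forces in N, time in s.
With the tool pointing down it reaches from about 0.425 to 1.125 m from the base axis. Payload 14.9 kg.
Tool frame: the origin (TCP) lies on the mounting face of the last link; the fingertips stand 191 mm ahead of it and the grasp point (between the pads) lies 172 mm ahead of it; z points along the fingers, y is the direction in which the jaws open and shut (so a half turn about z gives the same grasp; the last joint's range is limited). The gripper opens to 91 mm and grips with 3 to 60 N. Pads are 32 mm wide; open, the fingers measure 118 mm over their backs; the gripper's body (76 mm by 178 mm) begins 60 mm behind the grasp point.
Start: joints at [-1.263, 0.379, 1.734, -0, 1.028, -0.033], TCP at [0.234, -0.66, 0.405] pointing down, gripper open.
Joint ranges: [-2.77, 2.77], [-0.74, 2.19], [0, 2.66], [-1.06, 4.2], [0.31, 2.87], [-3.08, 3.08]. Speed limits (rad/s): [1.89, 1.89, 2.39, 3.14, 3.14, 3.14].

INTERFACE

Orientations are given as a 3x3 rotation matrix whose columns are the frame's x, y, z axes.
In Python, from workcell import arm gives the robot as it stands.
- The arm moves only by the shell command python3 -m crank 'ROWS' [FORCE]. ROWS is JSON, one flat list of numbers, 7 for each row, row after row: the closure, from 0 (fully open) to 1 (shut), then the shift along the tool's x, y, z normalised to -1 to 1, where 1 is 300 mm, then the turn, a rotation vector about the tool's x, y, z normalised to -1 to 1, where 1 is 0.15 rad. In form: [grip, tx, ty, tz, rx, ry, rz, grip, tx, ty, tz, rx, ry, rz, ...]. A call has 1 to 20 rows; each row shifts and turns the commanded pose from where the row before left it, along the tool's axes as they then stand; what a row does not reach is not made up. A row lasts 1/8 s, in which the tool goes at most 62.5 mm and 10.7 degrees, less where a joint would pass 70% of its speed; a pose out of reach is approached as far as the arm can. A call with a number of a shift or a turn outside -1 to 1 is refused whole. A call with a gripper value outside its range is refused whole. The fingers move at their own pace and stop on an object; FORCE is the grip in N (left out, the last holds). Time passes only in rows, so rows that do not move let the fingers close. It gives the time, the measured TCP pose, the force and the opening at its end, in the units of the state.
- arm.state(): the state, without advancing time (a new reading comes with each control period).
- arm.snapshot(name): name is "side" or "top"; returns a dict with "frame" (420x560x3 uint8, red, green, blue), "intrinsics" (3x3 intrinsics, pixels), "D" ([k1, k2, p1, p2, k3] as OpenCV has them; the pictures are not rectified), "R" (3x3) and "t" (3): a world point X has camera coordinates R X + t. Camera axes: x right, y down, z forward; pixel columns grow to the right and rows downward; lengths in m; the calibration is good to about 2 mm. A picture is of the moment at which its call begins. There is no depth.
- arm.finish_job(): hands the job in, once; it reports no verdict.
Trained networks look in the newest picture that a camera, given by its name, has taken for a name from the list of things; names that differ only in an ending like _2 or _b are one class to them, and where a whole thing is asked for, a point or a joint stands for the part that bears it (a point fixed in the world has none). Each returns a list of dicts, best first, with "conf" (0 to 1); they miss things now and then, are a little off and sometimes report something else, mostly with a low value. They report only what shows in the picture. A call takes as long as a camera call.
- arm.boxes_of(camera, query): "rect" ([centre column, centre row, width, height] in pixels, round what is visible of it).
- arm.mark_of(camera, query): "centre" ([column, row] in pixels: a listed point, or the origin of a listed thing).
The state is a dict: "t": time; "qpos": joint angles; "joint_velocities": joint speeds; "joint_torque": joint torques, N m; "position": TCP position; "eef_rot": TCP orientation; "wrist_force": force on the tool from outside, world axes, zero at the start; "wrist_torque": the same for the moment, N m; "gripper_width": opening from 0.0 (shut) to 1.0 (fully open).
Only numpy, scipy, OpenCV 4.12 (cv2) and the standard library are available. Lean on these libraries where they do the work, as an engineer would, in place of code of your own. Each camera call takes 0.05 s, during which the arm holds its last target. There are 200 camera calls.

TASK

Clamp the dark batten in the drilling jig without picking anything up. First push the batten along its channel until its end is against the end stop, then swing the clamp strap across it as far as the strap goes, and last press the cam lever fully down so that the strap holds the batten tight. Keep the batten down in its channel and do not disturb the other things on the bench.

Things in the scene. Friction and masses are not known exactly. Their poses are not given: they have to be found in the camera images.
- jig: Drilling jig fixed to the bench: plywood base 155 x 320 x 18 mm. Origin on the bench under the base, which spans x -75 to +80, y -160 to +160 mm. The batten's channel runs along the jig's y axis: centre x = +30 mm, 36 mm wide, floor at z = 18 mm, open at the -y end. Fence on its +x side up to z = 36 mm; guide on its -x side from y -70 to +145 mm, up to z = 30 mm.
- bush (a point): Top centre of the drill bush (jig x = +30, y = +95 mm), 67 mm above the bench, on a steel plate that bridges the channel: jig x -4 to +72 mm, y 77 to 113 mm. Keep clear of it.
- stud (a point): On the axis of the clamp's upright stud (jig x = -25, y = -10 mm), 92.5 mm above the bench, where the lever's level pin crosses it. An upright stop pin (8 mm thick, up to z = 72 mm, at jig x = +5, y = +5 mm) ends the strap's swing.
- stop_face (a point): Centre of the end stop's face, which the batten's head must meet; axes as the jig's: the batten comes to it in the +y direction.
- batten: Loose dark hardwood batten 32 x 260 x 26 mm (x, y, z), 0.15 to 0.3 kg, lying lengthwise in the channel with 2 mm of play on either side. Origin: centre of its underside. It starts 25 to 60 mm short of the end stop, so that its tail ends between 10 mm inside and 25 mm outside the base's -y edge. It slides with 1 to 3 N.
- batten_head (a point): Centre of the batten's +y end face, the one that goes against the end stop.
- batten_tail (a point): Centre of the batten's -y end face, 13 mm above the channel's floor: push here, in the jig's +y direction. With the batten home it lies at jig y = -125 mm.
- strap (a joint): Swing of the clamp strap about the upright stud, rad: 0 = strap along the jig's -y direction, clear of the channel; it grows counter-clockwise seen from above; pi/2 = straight across the channel (jig +x direction), against the stop pin. Starts at 0 to 0.35. Stays where it is left; takes about 1 to 2 N at 50 mm from the stud.
- clamp_bar: The steel strap: a bar 22 mm wide, 16 mm thick, with a screw and rubber pad at its end. Origin on the stud's axis at mid thickness, 66 mm above the bench while the lever is up (bar z 58 to 74 mm). Its x axis points along the bar to the pad; the bar reaches from x -37 to +69 mm. A finger beside it with its tip at z = 52 to 62 mm passes over batten, guide and fence, and pushes the bar's side.
- pad (a point): Centre of the underside of the round 19 mm rubber pad, 55 mm from the stud. With the lever up it is 2.5 mm above the level of the batten's top (z = 44 mm); the lever lowers the bar by up to 4.5 mm. The screw's head stands 6 mm above the bar.
- lever (a joint): Cam lever on top of the stud, rad: 0 = raised, 48 degrees above level; 0.87 = fully down, level. Starts at 0 to 0.1. Stays where it is left; needs about 3 to 6 N at the grip, pressed slowly. It swings round with the strap.
- lever_grip (a point): Point on the axis of the cam lever's black round grip (14 to 18 mm thick), 75 mm from the lever's pin; the grip reaches from 40 to 98 mm from the pin. The lever leans the opposite way to the strap's pad: raised, the grip point is 50 mm from the stud's axis and 148 mm above the bench; down, 75 mm from it and 90 mm above the bench. Press it from above.
- steel_rule: Bystander: 300 mm steel rule with a wooden grip bar, 13 mm high, lying behind the jig's fence. Origin: centre of its underside.
- bradawl: Bystander: bradawl with a wooden handle, 151 mm long, 26 mm high, lying close before the jig's near side. Origin: centre of its underside, its length along its y axis.
- tin_box: Bystander: flat blue tin 57 x 87 x 23 mm, left of the jig. Origin: centre of its underside.
- mallet: Bystander: round carver's mallet 66 x 215 x 64 mm, lying at the left. Origin: centre of its underside.
- chisel_1: Bystander: chisel with a brown wooden handle, 251 mm long, 27 mm high, lying left of the jig. Origin: centre of its underside.

How it is judged:
On the way, in this order (a step that is already met when the one before it is completed fails the run):
1. the batten's head is against the end stop, the lever still up (y of batten_head in the frame of stop_face above -0.003 m and x of batten_head in the frame of stop_face between -0.006 and 0.006 m and value of joint lever below 0.35 rad), for 0.1 s.
2. the strap is swung fully across the batten, the lever still up (all of step 1 and value of joint strap above 1.47 rad), for 0.1 s.
3. the cam lever is fully down and the pad presses on the batten (value of joint lever above 0.77 rad and value of joint strap above 1.47 rad and y of batten_head in the frame of stop_face above -0.003 m and x of batten_head in the frame of stop_face between -0.006 and 0.006 m and contact force between clamp_bar and batten above 8 N), for 0.2 s.
At the end, for the whole second after the job is handed in: The batten lies flat in its channel with its head within 3 mm of the end stop, the strap is across it (within 0.1 rad of straight across), the cam lever is down (within 0.1 rad of its full travel), and the pad presses on the batten with more than 8 N (all of step 3 and z of batten in the frame of jig below 0.022 m and linear speed of batten below 0.01 m/s); the robot touches nothing.
It fails at once if the batten is lifted off the channel's floor (more than 8 mm) or tipped (z of batten in the frame of jig above 0.026 m or angle between batten's own z axis and vertical above 0.12 rad).
It fails at once if a bystander (rule, bradawl, tin, mallet or chisel) is moved more than 20 mm or lifted (distance of any of steel_rule, bradawl, tin_box, mallet, chisel_1 from where it was at the start of the episode above 0.02 m).
It also fails if it takes over 51 s, if anything falls off the work surface, if the arm or the gripper's body presses on something with over 40 N, if the wrist force passes 120 N, or if a joint passes its speed limit or range.

## Working session

There is one attempt and no reset: what is moved stays moved. The work goes in short steps, Python scripts to look and compute and a shell command to move; the robot and the scene stay as the last step left them, time stands still between calls to the robot, and variables do not carry over. Pictures are saved under pics/ and viewed, about 8 in all and at most 12, crops included, and the job is handed in when it is done.

```bash
mkdir -p pics; cat > h.py <<'E'
import numpy as np, cv2
from workcell import arm
def snap(n):
    s=arm.snapshot(n); return {k:np.array(v) for k,v in s.items()}
def ray(s,px):
    u=cv2.undistortPoints(np.array([[px]],float),s['intrinsics'],s['D'])[0,0]
    d=s['R'].T@np.array([u[0],u[1],1]); return -s['R'].T@s['t'], d/np.linalg.norm(d)
def tri(a,pa,b,pb):
    c1,d1=ray(a,pa);c2,d2=ray(b,pb)
    x=np.linalg.lstsq(np.c_[d1,-d2],c2-c1,rcond=None)[0]
    p,q=c1+d1*x[0],c2+d2*x[1]; return (p+q)/2,np.linalg.norm(p-q)
def plane(s,px,z):
    c,d=ray(s,px); return c+d*(z-c[2])/d[2]
def proj(s,X):
    return cv2.projectPoints(np.array([X],float),cv2.Rodrigues(s['R'])[0],s['t'],s['intrinsics'],s['D'])[0][0,0]
E
python3 - <<'E'
from h import *
S={n:snap(n) for n in('side','top')}
for n in S: cv2.imwrite(f'pics/{n}0.png',S[n]['frame'][:,:,::-1])
for n in S: print(n,'cam at',(-S[n]['R'].T@S[n]['t']).round(3))
Z=dict(bush=.067,stud=.0925,stop_face=.031,batten_head=.031,batten_tail=.031,jig=0,clamp_bar=.066,pad=.0465,lever_grip=.148,steel_rule=0,bradawl=0,tin_box=0,mallet=0,chisel_1=0)
for q in Z:
    m={n:arm.mark_of(n,q)[:1] for n in S}
    o=[q]
    for n in S:
        if m[n]: c=m[n][0]['centre']; o+=[n,np.round(c).tolist(),round(m[n][0]['conf'],2),plane(S[n],c,Z[q]).round(3).tolist()]
    if m['side'] and m['top']:
        p,e=tri(S['side'],m['side'][0]['centre'],S['top'],m['top'][0]['centre']); o+=['TRI',p.round(4).tolist(),round(e,4)]
    print(*o)
st=arm.state(); print(st['t'],st['wrist_force'],np.round(st['eef_rot'],3).tolist())
E
```

```text
side cam at [0.233 0.903 0.737]
top cam at [ 0.425 -0.056  1.047]
bush side [272.0, 209.0] 0.85 [0.655, -0.105, 0.067] top [303.0, 189.0] 0.93 [0.652, -0.102, 0.067] TRI [0.6528, -0.1016, 0.0694] 0.0019
stud side [323.0, 201.0] 0.77 [0.539, -0.144, 0.093] top [318.0, 232.0] 0.88 [0.544, -0.137, 0.093] TRI [0.5399, -0.1371, 0.0969] 0.0065
stop_face side [316.0, 213.0] 0.63 [0.566, -0.183, 0.031] top [290.0, 176.0] 0.88 [0.693, -0.07, 0.031] TRI [0.6015, -0.0772, 0.1111] 0.1368
batten_head side [274.0, 220.0] 0.66 [0.655, -0.113, 0.031] top [308.0, 195.0] 0.77 [0.646, -0.116, 0.031] TRI [0.6505, -0.1146, 0.0298] 0.0091
batten_tail side [366.0, 196.0] 0.79 [0.465, -0.313, 0.031] top [383.0, 265.0] 0.62 [0.474, -0.3, 0.031] TRI [0.4679, -0.2988, 0.0386] 0.0112
jig side [318.0, 201.0] 0.43 [0.595, -0.292, 0.0] top [321.0, 229.0] 0.73 [0.564, -0.152, 0.0] TRI [0.551, -0.1433, 0.0917] 0.0018
clamp_bar side [317.0, 208.0] 0.66 [0.552, -0.149, 0.066]
pad
lever_grip side [305.0, 186.0] 0.49 [0.572, -0.105, 0.148]
steel_rule side [292.0, 206.0] 0.49 [0.653, -0.237, 0.0] top [350.0, 198.0] 0.67 [0.646, -0.228, 0.0] TRI [0.6467, -0.2261, 0.0069] 0.0039
bradawl side [373.0, 242.0] 0.67 [0.407, -0.151, 0.0] top [322.0, 294.0] 0.73 [0.4, -0.154, 0.0] TRI [0.4039, -0.1536, -0.0009] 0.0074
tin_box top [213.0, 228.0] 0.73 [0.559, 0.125, 0.0]
mallet side [259.0, 352.0] 0.61 [0.524, 0.278, 0.0] top [154.0, 242.0] 0.73 [0.522, 0.274, 0.0] TRI [0.5237, 0.2754, -0.0029] 0.0037
chisel_1 side [216.0, 318.0] 0.95 [0.643, 0.228, 0.0] top [175.0, 197.0] 0.63 [0.64, 0.228, 0.0] TRI [0.6415, 0.2285, 0.0001] 0.0024
1.5 [-0.12440405  0.73579801  0.16105387] [[0.942, 0.334, -0.0], [0.334, -0.942, 0.0], [-0.0, -0.0, -1.0]]
```

View pictures.

```bash
python3 - <<'E'
import cv2
a=cv2.imread('pics/top0.png')[130:330,180:460]; cv2.imwrite('pics/top0c.png',cv2.resize(a,None,fx=2.8,fy=2.8,interpolation=2))
a=cv2.imread('pics/side0.png')[130:290,190:430]; cv2.imwrite('pics/side0c.png',cv2.resize(a,None,fx=3.3,fy=3.3,interpolation=2))
E
```

```text
(no output)
```

View pics/top0c.png

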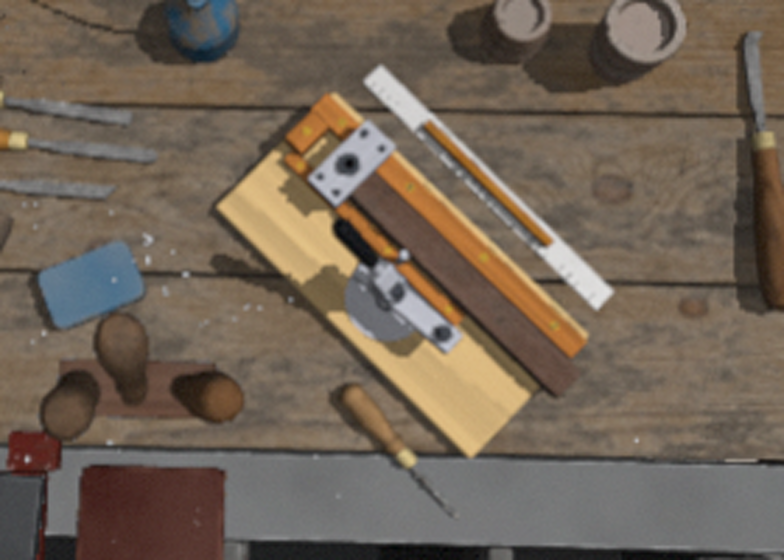

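View pics/side0c.png

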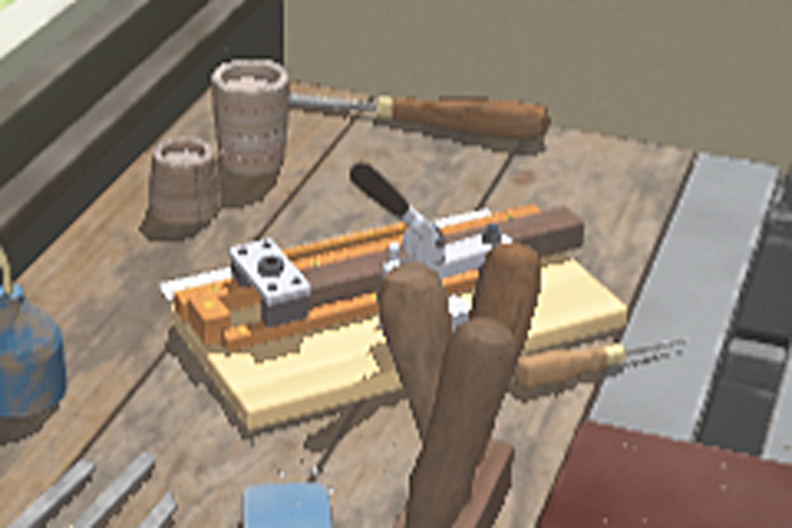

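```bash
cat >> h.py <<'E'
def J(p,x,y,z=0): # jig mm -> world m
    c,s=np.cos(p[2]),np.sin(p[2]); return np.array([p[0]+(c*x-s*y)/1e3,p[1]+(s*x+c*y)/1e3,z/1e3])
def invJ(p,X):
    c,s=np.cos(p[2]),np.sin(p[2]); d=(np.array(X[:2])-p[:2])*1e3; return np.array([c*d[0]+s*d[1],-s*d[0]+c*d[1]])
E
python3 - <<'E'
from h import *
from scipy.optimize import least_squares
S={n:snap(n) for n in('side','top')}
T=lambda x,y:(180+(x+.5)/2.8-.5,130+(y+.5)/2.8-.5)
D=lambda x,y:(190+(x+.5)/3.3-.5,130+(y+.5)/3.3-.5)
M={n:{q:arm.mark_of(n,q)[0]['centre'] for q in('bush','stud')} for n in S}
O=[('top',T(217,207),(-75,160,18)),('top',T(474,457),(-75,-160,18)),('side',D(248,411),(-75,160,18)),('side',D(628,302),(-75,-160,18))]
for n in S:
    O+=[(n,M[n]['bush'],(30,95,67)),(n,M[n]['stud'],(-25,-10,92.5))]
f=lambda p:np.concatenate([proj(S[n],J(p,*j))-np.array(px) for n,px,j in O])
r=least_squares(f,[.56,-.15,-.78],loss='soft_l1'); p=r.x
print(p,np.degrees(p[2])); print(f(p).reshape(-1,2).round(1).tolist())
np.save('p.npy',p)
print('tail',invJ(p,plane(S['top'],T(572,384),.044)),'stud',J(p,-25,-10),'bar pad screw head',invJ(p,plane(S['top'],T(443,332),.080)))
print('bradawl',[invJ(p,plane(S['top'],T(*q),.013)).round() for q in((347,390),(405,460),(455,515))])
print('rule end',invJ(p,plane(S['top'],T(600,300),.0)))
s=arm.state();a=np.arctan2(s['eef_rot'][1][1],s['eef_rot'][0][1]);print('tool y ang',np.degrees(a))
E
```

```text
[ 0.56816953 -0.15317864 -0.75563025] -43.294424361610695
[[-0.9, -0.3], [-0.3, 0.2], [0.7, 0.4], [0.7, 1.2], [-0.0, 2.5], [0.4, -1.5], [0.1, -1.0], [4.0, -3.5]]
tail [  27.60516729 -174.78900741] stud [ 0.54311607 -0.14331334  0.        ] bar pad screw head [-22.76112777 -63.97109922]
bradawl [array([-110.,  -41.]), array([-118., -119.]), array([-122., -183.])]
rule end [ 110.42756193 -148.69767034]
tool y ang -70.47241317152599
```

```bash
python3 -m crank '[1,0,0,0,0,0,-0.79,1,0,0,0,0,0,-0.79,1,0,0,0,0,0,-0.79,1,0,0,0,0,0,-0.79,1,0.16,-0.032,0,0,0,0,1,0.16,-0.032,0,0,0,0,1,0.16,-0.032,0,0,0,0,1,0.16,-0.032,0,0,0,0,1,0.16,-0.032,0,0,0,0,1,0.16,-0.032,0,0,0,0,1,0.16,-0.032,0,0,0,0,1,0.16,-0.032,0,0,0,0,1,0,0,0.12,0,0,0,1,0,0,0.12,0,0,0,1,0,0,0.12,0,0,0,1,0,0,0,0,0,0]' 20
cat > w.py <<'E'
from h import *
p=np.load('p.npy'); s=arm.state(); R=np.array(s['eef_rot']); t=np.array(s['position'])+R@[0,0,.191]
print('t',s['t'],'tip jig',invJ(p,t).round(1),'z',(t[2]*1e3).round(1),'F',np.round(s['wrist_force'],1),'yaw y rel jig x',np.degrees(np.arctan2(R[1,1],R[0,1])-p[2]).round(1),'w',s['gripper_width'],'q',np.round(s['qpos'],2))
E
python3 w.py
```

```text
t: 3.8
position: [0.4409, -0.3272, 0.2948]
eef_rot: [[0.686, 0.728, -0.003], [0.728, -0.686, 0.003], [-0.0, -0.004, -1.0]]
wrist_force: [0.1, 0.2, 1.1]
gripper_width: 0.004
t 3.8 tip jig [  25.9 -214. ] z 103.8 F [0.1 0.2 1.1] yaw y rel jig x -0.0 w 0.003617790609505681 q [-0.68  0.31  2.08  0.    0.75  0.08]
```

```bash
python3 -m crank '[1,0,0,0.084,0,0,0,1,0,0,0.084,0,0,0,1,0,0,0.084,0,0,0,1,0,0,0,0,0,0]' >/dev/null; python3 w.py; python3 - <<'E'
from h import *
ims=[]
for n,(r,c) in {'top':(170,300),'side':(130,250)}.items():
    ims.append(cv2.resize(snap(n)['frame'][r:r+140,c:c+140,::-1],(400,400),interpolation=2))
cv2.imwrite('pics/b.png',np.hstack(ims))
E
```

```text
t 4.3 tip jig [  27.4 -213.9] z 30.3 F [0.6 0.2 0.4] yaw y rel jig x -0.0 w 0.0007460338946272956 q [-0.68  0.44  2.09  0.    0.62  0.08]
```

View pics/b.png

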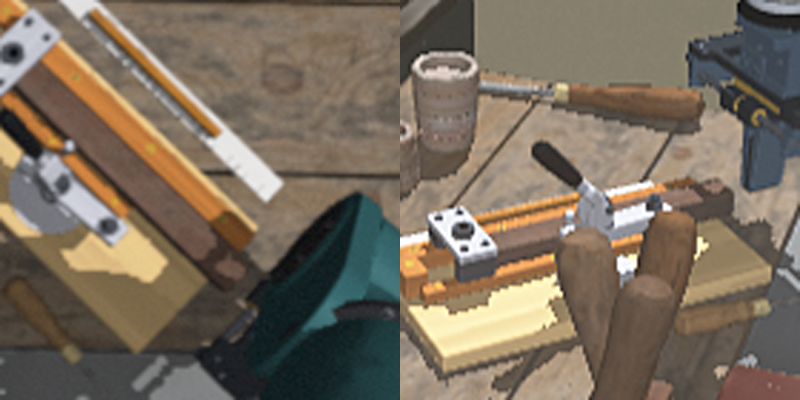

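```bash
python3 -m crank '[1,0.05,0,0.005,0,0,0,1,0.02,0,0,0,0,0,1,0.02,0,0,0,0,0,1,0.02,0,0,0,0,0,1,0.02,0,0,0,0,0,1,0.02,0,0,0,0,0,1,0.02,0,0,0,0,0,1,0.02,0,0,0,0,0,1,0.015,0,0,0,0,0,1,0.01,0,0,0,0,0,1,0,0,0,0,0,0]' >/dev/null; python3 w.py
```

```text
t 5.775 tip jig [  27.3 -149.1] z 28.5 F [-0.5  0.4  0.7] yaw y rel jig x -0.0 w 0.0019865897042905135 q [-0.57  0.46  2.06  0.    0.62  0.19]
```

```bash
python3 -m crank '[1,0.01,0,0,0,0,0,1,0.01,0,0,0,0,0]' |grep wrist_f;python3 w.py;  python3 -m crank '[1,0.007,0,0,0,0,0,1,0.007,0,0,0,0,0]' >/dev/null; python3 w.py; python3 - <<'E'
from h import *
ims=[]
for n,(r,c) in {'top':(150,270),'side':(130,250)}.items():
    ims.append(cv2.resize(snap(n)['frame'][r:r+140,c:c+140,::-1],(400,400),interpolation=2))
cv2.imwrite('pics/c.png',np.hstack(ims))
E
```

```text
wrist_force: [-0.5, -0.0, -1.1]
t 6.025 tip jig [  27.3 -143.2] z 28.5 F [-0.5 -0.  -1.1] yaw y rel jig x -0.0 w 0.00815598941490953 q [-0.55  0.46  2.06  0.    0.62  0.2 ]
t 6.275 tip jig [  27.2 -141.8] z 28.5 F [-35.2 -42.    8.7] yaw y rel jig x 0.1 w 0.0061377396721716765 q [-0.55  0.46  2.06 -0.01  0.63  0.21]
```

View pics/c.png

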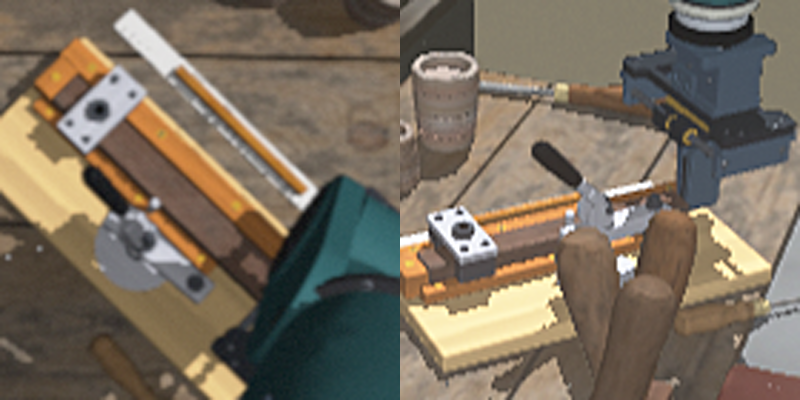

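```bash
python3 -m crank '[1,-0.03,0,0,0,0,0,1,-0.07,0,0,0,0,0,1,0,0,-0.15,0,0,0,1,0,0,-0.155,0,0,0,1,0.118,-0.097,0,0,0,0,1,0.118,-0.097,0,0,0,0,1,0.118,-0.097,0,0,0,0,1,0,0,0,0,0,0,1,0,0,0.1,0,0,0,1,0,0,0.1,0,0,0,1,0,0,0,0,0,0]' >/dev/null; python3 w.py
```

```text
t 7.75 tip jig [-60.5 -64.2] z 58.7 F [-0.3 -0.8  0.7] yaw y rel jig x -0.1 w 0.003076916105676588 q [-0.36  0.33  2.17  0.    0.64  0.39]
```

```bash
python3 -m crank '[1,0,0.03,0,0,0,0,1,0,0.007,0,0,0,0,1,-0.01,0.0283,0,0,0,-1,1,-0.01,0.0283,0,0,0,-1,1,-0.01,0.0283,0,0,0,-1,1,-0.01,0.0283,0,0,0,-1,1,-0.01,0.0283,0,0,0,-1,1,-0.01,0.0283,0,0,0,-1,1,-0.01,0.0283,0,0,0,-1,1,-0.01,0.0283,0,0,0,-1,1,-0.01,0.0283,0,0,0,-1,1,0,0,0,0,0,0]' >/dev/null; python3 w.py
```

```text
t 9.25 tip jig [ 24.8 -43.3] z 61.0 F [-0.   0.1  0.2] yaw y rel jig x 77.3 w 0.0025226607550077967 q [-0.39  0.44  2.    0.    0.7  -0.98]
```

```bash
python3 -m crank '[1,-0.01,0.0283,0.01,0,0,-1,1,-0.005,0.014,0,0,0,-0.48,1,0,0,0,0,0,0]' >/dev/null; python3 w.py; python3 -m crank '[1,0,0.007,0,0,0,0,1,0,0,0,0,0,0]' >/dev/null; python3 w.py
```

```text
t 9.625 tip jig [ 30.6 -32. ] z 57.5 F [-0.2  0.3 -0.1] yaw y rel jig x 89.9 w 0.004729551284083678 q [-0.37  0.45  1.98  0.    0.7  -1.19]
t 9.875 tip jig [ 30.5 -30.7] z 57.4 F [-4.5 -8.3  2.6] yaw y rel jig x 89.9 w 0.0060409934136356576 q [-0.37  0.45  1.98 -0.    0.71 -1.18]
```

```bash
python3 -m crank '[1,0,0.004,0,0,0,0,1,0,0,0,0,0,0]' >/dev/null; python3 w.py; python3 -m crank '[1,0,-0.05,0,0,0,0,1,0,-0.05,0,0,0,0,1,0,0,-0.19,0,0,0,1,0,0,-0.2,0,0,0,1,0,0,0,0,0,0]' >/dev/null; python3 w.py; python3 - <<'E'
from h import *
p=np.load('p.npy');ims=[];S={}
for n,(r,c) in {'top':(150,240),'side':(130,250)}.items():
    S[n]=snap(n); ims.append(cv2.resize(S[n]['frame'][r:r+140,c:c+140,::-1],(400,400),interpolation=2))
    m=arm.mark_of(n,'lever_grip')[:1]
    if m: print(n,m[0]['conf'],m[0]['centre'],invJ(p,plane(S[n],m[0]['centre'],.146)))
cv2.imwrite('pics/d.png',np.hstack(ims))
E
```

```text
t 10.125 tip jig [ 30.5 -30.3] z 57.3 F [-10.3 -15.    5. ] yaw y rel jig x 89.9 w 0.006782208842700631 q [-0.37  0.46  1.98 -0.    0.71 -1.18]
t 10.75 tip jig [ 32.9 -58.4] z 178.9 F [-0.6 -0.1 -0.7] yaw y rel jig x 90.0 w 0.004446621541866713 q [-0.42  0.26  1.97  0.    0.9  -1.23]
top 0.54 [308.9, 243.7] [-69.99692816  -9.38210712]
side 0.74 [335.4, 187.5] [-63.84970983 -25.26457449]
```

View pics/d.png

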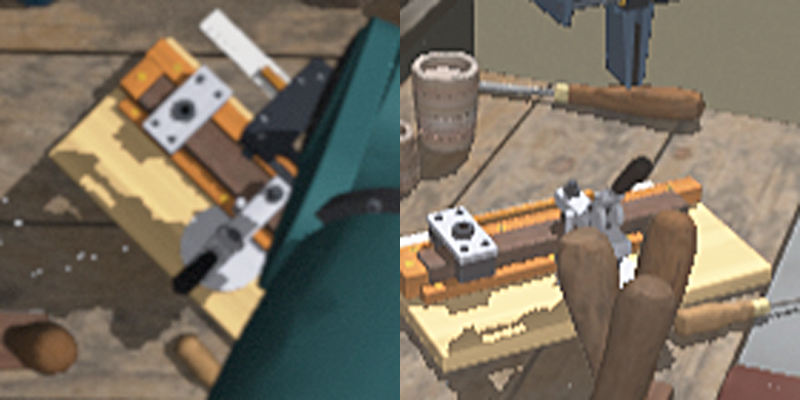

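```bash
python3 -m crank '[1,0.1,0.053,0,0,0,0,1,0.1,0.053,0,0,0,0,1,0.103,0.055,0,0,0,0,1,0,0,0,0,0,0,1,0,0,0.03,0,0,0,1,0,0,0.03,0,0,0,1,0,0,0,0,0,0]' >/dev/null; python3 w.py
```

```text
t 11.825 tip jig [-60.3 -10.9] z 155.0 F [0.1 0.3 0.5] yaw y rel jig x 90.0 w 0.00465586394106378 q [-0.27  0.2   2.1  -0.    0.84 -1.09]
```

```bash
python3 -m crank '[1,0.017,0,0.013,0,0,0,1,0.017,0,0.013,0,0,0,1,0.011,0,0.016,0,0,0,1,0.011,0,0.016,0,0,0,1,0.011,0,0.015,0,0,0,1,0.008,0,0.018,0,0,0,1,0.008,0,0.018,0,0,0,1,0.007,0,0.017,0,0,0]' >/dev/null; python3 w.py; python3 -m crank '[1,0.004,0,0.014,0,0,0,1,0.004,0,0.014,0,0,0,1,0.004,0,0.014,0,0,0,1,0,0,0,0,0,0]' >/dev/null; python3 w.py
```

```text
t 12.825 tip jig [-87.7 -10.4] z 117.9 F [0.1 1.2 1.6] yaw y rel jig x 90.0 w 0.008870137387371546 q [-0.25  0.23  2.16  0.    0.76 -1.06]
t 13.325 tip jig [-91.1 -10.5] z 105.4 F [0.7 0.8 0.5] yaw y rel jig x 90.1 w 0.007861437342265985 q [-0.24  0.24  2.17 -0.    0.73 -1.06]
```

```bash
python3 -m crank '[1,0,0,0.012,0,0,0,1,0,0,0.01,0,0,0,1,0,0,0,0,0,0]' >/dev/null; python3 w.py; python3 -m crank '[1,0,0,0.008,0,0,0,1,0,0,0,0,0,0]' >/dev/null; python3 w.py
python3 - <<'E'
from h import *
ims=[]
for n,(r,c) in {'top':(150,240),'side':(130,250)}.items():
    ims.append(cv2.resize(snap(n)['frame'][r:r+140,c:c+140,::-1],(400,400),interpolation=2))
cv2.imwrite('pics/e.png',np.hstack(ims))
E
```

```text
t 13.7 tip jig [-91.3 -10.5] z 98.9 F [-1.9  1.7  2. ] yaw y rel jig x 90.0 w 0.0030323324308275928 q [-0.24  0.26  2.17  0.    0.72 -1.06]
t 13.95 tip jig [-91.1 -10.2] z 97.8 F [-10.6   6.4  29.5] yaw y rel jig x 90.0 w 0.0028433709561131687 q [-0.24  0.26  2.17  0.    0.71 -1.06]
```

View pics/e.png

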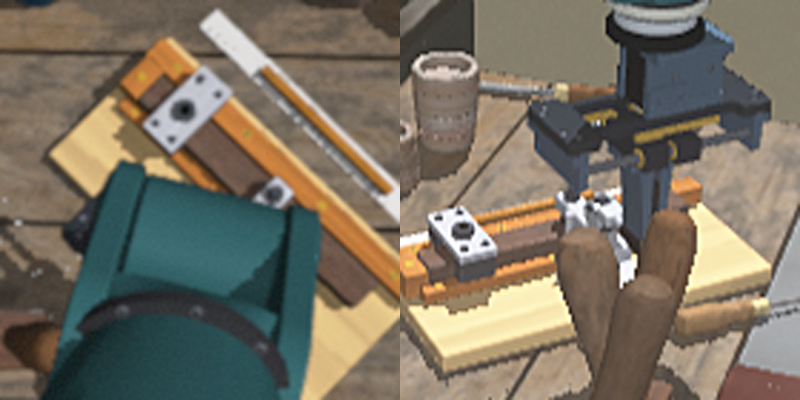

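```bash
python3 -m crank '[1,0,0,0,0,0,0,1,0,0,0,0,0,0]' >/dev/null; python3 w.py; python3 -m crank '[1,0,0,-0.05,0,0,0,1,0,0,-0.15,0,0,0,1,0,0,-0.15,0,0,0,1,-0.1,-0.18,-0.1,0,0,0,1,-0.1,-0.18,0,0,0,0,1,-0.1,-0.18,0,0,0,0,1,-0.1,-0.18,0,0,0,0,1,0,0,0,0,0,0]' >/dev/null; python3 w.py
python3 - <<'E'
from h import *
p=np.load('p.npy');ims=[];S={}
for n,(r,c) in {'top':(150,240),'side':(130,250)}.items():
    S[n]=snap(n); ims.append(cv2.resize(S[n]['frame'][r:r+140,c:c+140,::-1],(400,400),interpolation=2))
    for q,z in(('lever_grip',.09),('batten_tail',.031),('clamp_bar',.062)):
        m=arm.mark_of(n,q)[:1]
        if m: print(n,q,round(m[0]['conf'],2),invJ(p,plane(S[n],m[0]['centre'],z)).round(1))
cv2.imwrite('pics/f.png',np.hstack(ims))
E
```

```text
t 14.3 tip jig [-91.1 -10.2] z 97.8 F [-10.4   6.4  29.8] yaw y rel jig x 90.0 w 0.0025043131126388195 q [-0.24  0.26  2.17  0.    0.71 -1.06]
t 15.3 tip jig [  28.  -224.6] z 229.2 F [0.1 0.9 0.1] yaw y rel jig x 89.8 w 0.006683882641896518 q [-0.7   0.12  2.03 -0.    0.99 -1.51]
top lever_grip 0.85 [-92.9 -15.3]
top batten_tail 0.91 [  20.5 -124.5]
top clamp_bar 0.68 [-21.9 -14.2]
side batten_tail 0.76 [  48.  -132.7]
side clamp_bar 0.65 [-32.8  -3.9]
```

View pics/f.png

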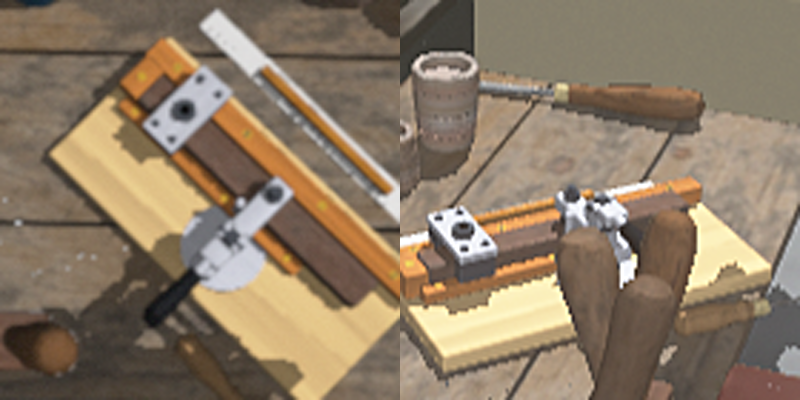

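```bash
python3 -c "
from workcell import arm; print(arm.finish_job())"
```

```text
the job is handed in; nothing more can be done
None
```

The batten is clamped in the jig and I handed the job in at about 15 s of the 51 s allowed. The hand-in gave no verdict, and I never measured the pad's force on the batten directly.

- **Batten:** I pushed it about 50 mm along the channel until it met the end stop, with about 55 N at the wrist. In the last picture it lies flat in the channel. The top camera puts its tail at jig y = -124.5 mm, against -125 mm when home.
- **Strap:** I swung it across the batten and pushed it against the stop pin, with about 19 N at the wrist at the end. The last picture shows it straight across, touching the pin.
- **Lever:** I pressed it down to its hard stop, with about 30 N vertical at a fingertip height of 97.8 mm, and it stayed level after I let go. That the pad presses with more than 8 N is inferred from the lever being fully down.
- **Surroundings:** The arm was clear of everything at the end, and nothing nearby looked disturbed in the pictures, though I did not re-measure the other things on the bench.

**Disagreements:** The side camera's network placed the tail at (48, -132.7) mm and the top camera's at (20.5, -124.5) mm. The stud and handle estimates scattered by 5 to 10 mm. I trusted the contact forces and the top view.

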